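# Ingredient row for the salad lesson

### The arm

A 6-joint arm with a two-finger parallel gripper is mounted at the origin on a cart in front of the work surface, level with it; the furniture and walls round the work are solid. World frame = base frame: x ahead of the robot, y to its left, z up, the work surface at z = 0. Lengths are in m, angles in rad, forces in N, time in s.
With the tool pointing down it reaches from about 0.375 to 0.9 m from the base axis. Payload 3.1 kg.
Tool frame: the origin (TCP) lies midway between the tips of the shut fingers; the grasp point (between the pads) lies 19 mm behind it; z points along the fingers, y is the line along which they close (so a half turn about z gives the same grasp; the last joint's range is limited). The gripper opens to 85 mm and grips with 20 to 120 N. Pads are 22 mm wide; open, the fingers measure 114 mm over their backs; the gripper's body (76 mm by 85 mm) begins 54 mm behind the grasp point. The pads swing forward as they close: fully open they stand 13 mm farther back than shut.
Start: joints at [-1.359, 0.527, 1.433, -0, 1.181, -0.178], TCP at [0.238, -0.578, 0.231] pointing down, gripper open.
Joint ranges: [-3.08, 3.08], [-0.75, 2.2], [0.22, 2.44], [-1.43, 4.57], [0, 2.65], [-2.85, 2.85]. Speed limits (rad/s): [2.79, 2.79, 3.14, 3.14, 3.14, 3.14].

### API

Orientations are given as a unit quaternion [w, x, y, z].
In Python, from station import get_state, grab_frame, hand_in gives the robot as it stands.
- The arm moves only by the shell command python3 -m crank 'ROWS' [FORCE]. ROWS is JSON, a list of rows, each an object with "fingers": the gripper command: -1 is fully open, 1 is shut, values between are in proportion; "offset": the shift along the tool's x, y, z in units of 3 cm (1.0 is 3 cm), a list of three; "twist": the turn about the tool's z in units of 0.08 rad (1.0 is 0.08 rad). In form: [{"fingers": fingers, "offset": [tx, ty, tz], "twist": twist}, ...]. A call has 1 to 12 rows; each row shifts and turns the commanded pose from where the row before left it, along the tool's axes as they then stand; what a row does not reach is not made up. A row lasts 1/12 s, in which the tool goes at most 41.7 mm and 7.16 degrees, less where a joint would pass 70% of its speed; a pose out of reach is approached as far as the arm can. A call with a number of a shift or a turn outside -1 to 1 is refused whole. A call with a gripper value outside its range is refused whole. The fingers move at their own pace and stop on an object; FORCE is the grip in N (left out, the last holds). Time passes only in rows, so rows that do not move let the fingers close. It gives the time, the measured TCP pose, the force, the opening and the grip force at its end, in the units of the state.
- get_state(): the state, without advancing time (a new reading comes with each control period).
- grab_frame(name): name is "side" or "top" or "wrist"; returns a dict with "img" (400x640x3 uint8, blue, green, red), "z_map" (400x640 float32, m along the optical axis (not along the pixel's ray), 0 where there is no reading), "fov_y" (degrees; the focal length in pixels is half the picture's height over the tangent of half this angle, whatever the lens; pixels are square), "cx", "cy" (the principal point, pixels), "eye" and "attitude" of the camera in the world. Camera axes: x right, y down, z forward; pixel columns grow to the right and rows downward; lengths in m; the calibration is good to about 2 mm. A picture is of the moment at which its call begins.
- hand_in(): hands the job in; it is judged then, once.
The state is a dict: "t": time; "qpos": joint angles; "qvel": joint speeds; "joint_torque": joint torques, N m; "tool_pos": TCP position; "eef_rot": TCP orientation; "wrist_force": force on the tool from outside, world axes, zero at the start; "torque": the same for the moment, N m; "width": finger opening in m; "gripper_force": force on a finger pad.
Only numpy, scipy, OpenCV 4.12 (cv2) and the standard library are available. Lean on these libraries where they do the work, as an engineer would, in place of code of your own. Each camera call takes 0.05 s, during which the arm holds its last target. There are 200 camera calls.

### The job

Set out the salad ingredients in one straight, evenly spaced row that runs from the kitchen timer to the flat tin: one of the two spice jars from the front of the worktop next to the timer, the salt shaker in the middle, the tomato next to the flat tin, with the timer and the tin themselves as the two ends of the row. Stand the other spice jar on top of the flat tin, in the middle of its lid (either jar will do in either place). Everything stands upright, and the onion and the lemon stay where they are.

Things in the scene. Friction and masses are not known exactly. Their poses are not given: they have to be found in the camera images.
- timer: round kitchen timer, white below and red above with a red knob on top, 70 mm across and 60 mm high, fixed to the worktop; origin: centre of its underside. It is one end of the row, at the robot's left or right. Its distance from the flat tin, centre to centre, is always 440 mm, so neighbours in the row stand 110 mm apart, centre to centre
- flat_tin: flat metal food tin, upright cylinder 86 mm across and 40 mm high with a level top, fixed to the worktop; origin: centre of its underside. It is the other end of the row
- spice_jar_1_mid (a point): spice jar with a broad red screw cap and pale contents, loose, upright, round, 45 mm across and 101 mm high (cap from 80 mm up, 44 mm across). Point: on its axis, half-way up (50.5 mm above its foot); z runs up the jar. 0.08 to 0.15 kg
- salt_shaker_mid (a point): glass salt shaker with a domed metal cap, loose, upright, round, 44 mm across and 90 mm high (cap 34 mm across, from 74 mm up). Point: on its axis, half-way up (45 mm above its foot); z runs up the shaker. 0.08 to 0.13 kg
- tomato_mid (a point): red tomato with its green stalk on top, loose, about 57 mm across and 62 mm high, stands on its flattened underside. Point: its centre, half-way up (31 mm above its underside); z runs up through the stalk. 0.06 to 0.11 kg
- spice_jar_2_mid (a point): round glass spice jar with a broad blackish screw cap and green sides, loose, upright, 43 mm across and 99 mm high (cap from 79 mm up, 42 mm across). Point: on its axis, half-way up (49.5 mm above its foot); z runs up the jar. 0.08 to 0.15 kg
- onion_mid (a point): brown onion, a bystander behind the row, loose, 82 mm across and 94 mm high; point: its centre, 47 mm above its underside. To be left alone
- lemon_mid (a point): yellow lemon, a bystander behind the row, loose, lying, 78 mm long and 55 mm thick; point: its centre, 28 mm above its underside. To be left alone

How it is judged:
At the end, for the whole second after the job is handed in: One spice jar, shaker and tomato stand on the line from timer to tin, 110, 220 and 330 mm from the timer, within 15 mm along and across; the other jar stands on the flat tin within 15 mm of its centre; shaker and jars upright within 7 degrees, tomato within 20; all at rest (horizontal distance between salt_shaker_mid and timer between 0.205 and 0.235 m and horizontal distance between salt_shaker_mid and flat_tin between 0.205 and 0.235 m and x of salt_shaker_mid in the frame of timer between -0.015 and 0.015 m and horizontal distance between tomato_mid and timer between 0.315 and 0.345 m and horizontal distance between tomato_mid and flat_tin between 0.095 and 0.125 m and x of tomato_mid in the frame of timer between -0.015 and 0.015 m and height (world z) of salt_shaker_mid between 0.039 and 0.051 m and height (world z) of tomato_mid between 0.022 and 0.04 m and ((horizontal distance between spice_jar_1_mid and timer between 0.095 and 0.125 m and horizontal distance between spice_jar_1_mid and flat_tin between 0.315 and 0.345 m and x of spice_jar_1_mid in the frame of timer between -0.015 and 0.015 m and height (world z) of spice_jar_1_mid between 0.043 and 0.057 m and height (world z) of spice_jar_2_mid between 0.083 and 0.097 m and horizontal distance between spice_jar_2_mid and flat_tin below 0.015 m) or (horizontal distance between spice_jar_2_mid and timer between 0.095 and 0.125 m and horizontal distance between spice_jar_2_mid and flat_tin between 0.315 and 0.345 m and x of spice_jar_2_mid in the frame of timer between -0.015 and 0.015 m and height (world z) of spice_jar_2_mid between 0.043 and 0.057 m and height (world z) of spice_jar_1_mid between 0.083 and 0.097 m and horizontal distance between spice_jar_1_mid and flat_tin below 0.015 m)) and angle between each of salt_shaker_mid, spice_jar_1_mid, spice_jar_2_mid's own z axis and vertical below 0.12 rad and angle between tomato_mid's own z axis and vertical below 0.35 rad and linear speed of each of spice_jar_1, salt_shaker, tomato, spice_jar_2 below 0.02 m/s); the robot touches nothing.
It fails at once if the onion or the lemon is moved by more than 20 mm (distance of any of onion_mid, lemon_mid from where it was at the start of the episode above 0.02 m).
It also fails if it takes over 115 s, if anything falls off the work surface, if the arm or the gripper's body presses on something with over 40 N, if the wrist force passes 120 N, or if a joint passes its speed limit or range.

## Working session

There is one attempt and no reset: what is moved stays moved. The work goes in short steps, Python scripts to look and compute and a shell command to move; the robot and the scene stay as the last step left them, time stands still between calls to the robot, and variables do not carry over. Pictures are saved under pics/ and viewed, at most 14 in all, crops included, and the job is handed in when it is done.

```bash
ls; mkdir -p pics
python3 - <<'E'
from station import *
import cv2
s=get_state();print({k:s[k] for k in('t','tool_pos','eef_rot','width','wrist_force')})
for n in('top','side'):
    f=grab_frame(n);cv2.imwrite(f'pics/{n}0.png',f['img']);print(n,f['fov_y'],f['cx'],f['cy'],f['eye'],f['attitude'])
E
```

```text
pics
{'t': 0.0, 'tool_pos': array([ 0.23797202, -0.5771333 ,  0.23033937]), 'eef_rot': array([-1.09131416e-03,  9.80965088e-01,  1.94181112e-01, -1.40246309e-05]), 'width': 0.08527432970896108, 'wrist_force': array([ 0.52114452,  0.1921555 , -0.17277371])}
top 49.923756953124965 317.03857500418144 196.04871223455004 [0.50676978 0.01088779 1.09603971] [ 0.03003265 -0.69934745  0.71394161 -0.01727876]
side 51.28421009463476 311.14605533743963 203.41389160439323 [ 0.63044226 -1.00254955  0.4867551 ] [-0.5558124   0.83073466  0.02839582 -0.01209044]
```

View pics/top0.png

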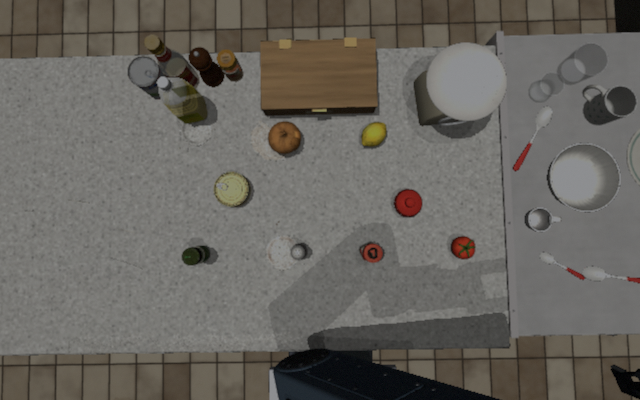

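View pics/side0.png

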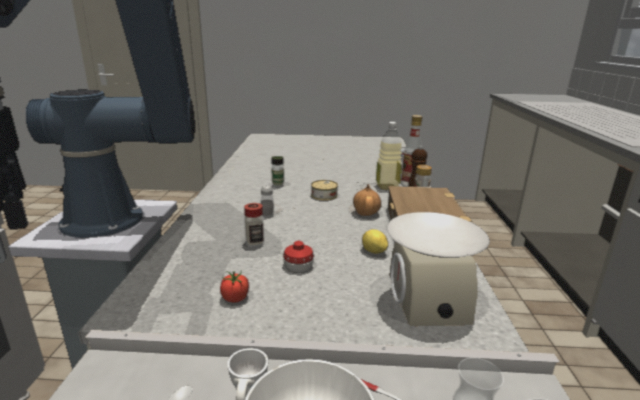

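Top view (up = +x, left = +y): tin at (232,190), timer (408,203), dark jar (193,256), shaker (299,252), red jar (372,253), tomato (463,248), onion (285,138), lemon (374,134).

```bash
cat > h.py <<'E'
from station import *
import cv2, numpy as np
from scipy.spatial.transform import Rotation as R
def cloud(n,f=None):
    f=f or grab_frame(n); h,w=f['z_map'].shape; F=h/2/np.tan(np.radians(f['fov_y'])/2)
    v,u=np.mgrid[:h,:w]; z=f['z_map']
    c=np.stack([(u-f['cx'])/F*z,(v-f['cy'])/F*z,z],-1)
    P=c@R.from_quat(np.roll(f['attitude'],-1)).as_matrix().T+f['eye']; P[z==0]=np.nan
    return P,f
def circ(P,lo,hi,c=None,r=.06):
    "centre and diameter of the points between heights lo and hi near c"
    p=P.reshape(-1,3); m=(p[:,2]>lo)&(p[:,2]<hi)
    if c is not None: m&=np.hypot(*(p[:,:2]-c).T)<r
    q=p[m]
    if len(q)<5: return None
    (x,y),rad=cv2.minEnclosingCircle(q[:,:2].astype(np.float32))
    return np.round([x,y,2*rad,*np.median(q,0)],4),len(q)
E
python3 - <<'E'
from h import *
P,f=cloud('top'); S,_=cloud('side')
px=dict(tin=(232,190,.034,.046),timer=(408,203,.02,.05),jar2=(193,256,.09,.11),shaker=(299,252,.072,.1),jar1=(372,253,.09,.11),tomato=(463,248,.02,.07),onion=(285,138,.03,.1),lemon=(374,134,.02,.06))
print('table',P[300,200],P[300,120])
for k,(u,v,lo,hi) in px.items():
    p=np.nanmedian(P[v-3:v+4,u-3:u+4].reshape(-1,3),0)
    print(k,p.round(3),'top',circ(P,lo,hi,p[:2],.055),'side',circ(S,lo,hi,p[:2],.055))
E
```

```text
table [0.32362445 0.33062369 0.00199555] [0.32742854 0.53321252 0.00431599]
tin [0.597 0.24  0.038] top (array([0.5996, 0.2417, 0.087 , 0.6001, 0.2422, 0.0379]), 923) side (array([0.6033, 0.243 , 0.092 , 0.6022, 0.2427, 0.0375]), 242)
timer [ 0.555 -0.189  0.06 ] top (array([ 0.5565, -0.1958,  0.0701,  0.5546, -0.1902,  0.0428]), 546) side (array([ 0.5595, -0.1976,  0.0706,  0.5607, -0.2161,  0.0389]), 542)
jar2 [0.441 0.318 0.101] top (array([0.4398, 0.3229, 0.043 , 0.439 , 0.3223, 0.1001]), 270) side (array([0.4419, 0.3207, 0.0421, 0.443 , 0.3121, 0.0992]), 69)
shaker [0.445 0.073 0.089] top (array([0.443 , 0.0768, 0.0342, 0.4442, 0.0757, 0.086 ]), 166) side (array([0.4455, 0.0729, 0.0316, 0.4465, 0.0673, 0.0817]), 89)
jar1 [ 0.44  -0.095  0.102] top (array([ 0.4392, -0.0975,  0.0443,  0.4399, -0.0972,  0.1012]), 291) side (array([ 0.4412, -0.0989,  0.0451,  0.4428, -0.1073,  0.1006]), 182)
tomato [ 0.444 -0.321  0.047] top (array([ 0.4436, -0.3268,  0.0581,  0.4443, -0.3224,  0.0437]), 444) side (array([ 0.4468, -0.3295,  0.0577,  0.449 , -0.3423,  0.0397]), 624)
onion [0.717 0.103 0.076] top (array([0.725 , 0.1068, 0.0826, 0.7192, 0.104 , 0.0651]), 845) side (array([0.7267, 0.1036, 0.0833, 0.7253, 0.0821, 0.0551]), 519)
lemon [ 0.726 -0.113  0.055] top (array([ 0.731 , -0.115 ,  0.0763,  0.726 , -0.1136,  0.0478]), 497) side (array([ 0.7311, -0.1236,  0.0687,  0.7312, -0.1349,  0.0399]), 455)
```

```bash
python3 -m crank '[{"fingers":-1,"offset":[0,0,0],"twist":0.98},{"fingers":-1,"offset":[0,0,0],"twist":0.98},{"fingers":-1,"offset":[0,0,0],"twist":0.98},{"fingers":-1,"offset":[0,0,0],"twist":0.98},{"fingers":-1,"offset":[0,0,0],"twist":0.96},{"fingers":-1,"offset":[0.7,-0.85,0],"twist":0},{"fingers":-1,"offset":[0.8,-0.9,0],"twist":0},{"fingers":-1,"offset":[0.8,-0.9,0],"twist":0},{"fingers":-1,"offset":[0.8,-0.9,0],"twist":0},{"fingers":-1,"offset":[0.8,-0.9,0],"twist":0},{"fingers":-1,"offset":[0.8,-0.9,0],"twist":0},{"fingers":-1,"offset":[0,0,0],"twist":0}]' 40
```

```text
t: 1.2
tool_pos: [0.3821, -0.4114, 0.2311]
eef_rot: [-0.002, 1.0, 0.003, 0.0]
wrist_force: [-0.6, 0.5, -0.1]
width: 0.0854
gripper_force: 0.0
```

```bash
python3 -m crank '[{"fingers":-1,"offset":[0.7,-0.95,0],"twist":0},{"fingers":-1,"offset":[0.7,-0.9,0],"twist":0},{"fingers":-1,"offset":[0.7,-0.9,0],"twist":0},{"fingers":-1,"offset":[0,0,1],"twist":0},{"fingers":-1,"offset":[0,0,1],"twist":0},{"fingers":-1,"offset":[0,0,1],"twist":0},{"fingers":-1,"offset":[0,0,1],"twist":0},{"fingers":-1,"offset":[0,0,1],"twist":0},{"fingers":-1,"offset":[0,0,0],"twist":0},{"fingers":-1,"offset":[0,0,0],"twist":0}]'
```

```text
t: 2.03
tool_pos: [0.4411, -0.3342, 0.0801]
eef_rot: [-0.002, 1.0, 0.0, -0.001]
wrist_force: [-0.4, 0.3, 0.2]
width: 0.0858
gripper_force: 0.0
```

```bash
python3 -m crank '[{"fingers":-1,"offset":[0.13,-0.2,0],"twist":0},{"fingers":-1,"offset":[0,0,0.8],"twist":0},{"fingers":-1,"offset":[0,0,0.8],"twist":0},{"fingers":-1,"offset":[0,0,0.75],"twist":0},{"fingers":-1,"offset":[0,0,0],"twist":0},{"fingers":1,"offset":[0,0,0],"twist":0},{"fingers":1,"offset":[0,0,0],"twist":0},{"fingers":1,"offset":[0,0,0],"twist":0},{"fingers":1,"offset":[0,0,0],"twist":0},{"fingers":1,"offset":[0,0,0],"twist":0},{"fingers":1,"offset":[0,0,0],"twist":0},{"fingers":1,"offset":[0,0,0],"twist":0}]' 25
```

```text
t: 3.03
tool_pos: [0.4471, -0.3296, 0.0133]
eef_rot: [0.001, 1.0, 0.0, 0.001]
wrist_force: [0.3, 1.0, 5.4]
width: 0.0504
gripper_force: 25.2
```

```bash
python3 -m crank '[{"fingers":1,"offset":[0,0,-0.5],"twist":0},{"fingers":1,"offset":[0,0,-0.8],"twist":0},{"fingers":1,"offset":[0,0,-0.8],"twist":0},{"fingers":1,"offset":[0,0,-0.8],"twist":0},{"fingers":1,"offset":[0,0,-0.8],"twist":0},{"fingers":1,"offset":[0,0,-0.6],"twist":0},{"fingers":1,"offset":[0,0,0],"twist":0}]'
python3 - <<'E'
from h import *
S,f=cloud('side');cv2.imwrite('pics/s1.png',cv2.resize(f['img'][120:330,60:360],(750,525)))
p=S.reshape(-1,3);b=f['img'].reshape(-1,3).astype(int)
m=(abs(p[:,0]-.447)<.04)&(abs(p[:,1]+.33)<.04)&(b[:,2]>b[:,1]*2)&(b[:,2]>80)
print(p[m].min(0),p[m].max(0))
E
```

```text
t: 3.62
tool_pos: [0.4481, -0.331, 0.1452]
eef_rot: [0.004, 1.0, 0.0, 0.004]
wrist_force: [0.4, 0.2, 0.1]
width: 0.05
gripper_force: 26.5
[ 0.42378264 -0.35984673  0.14348356] [ 0.47367655 -0.32646214  0.17874801]
```

View pics/s1.png

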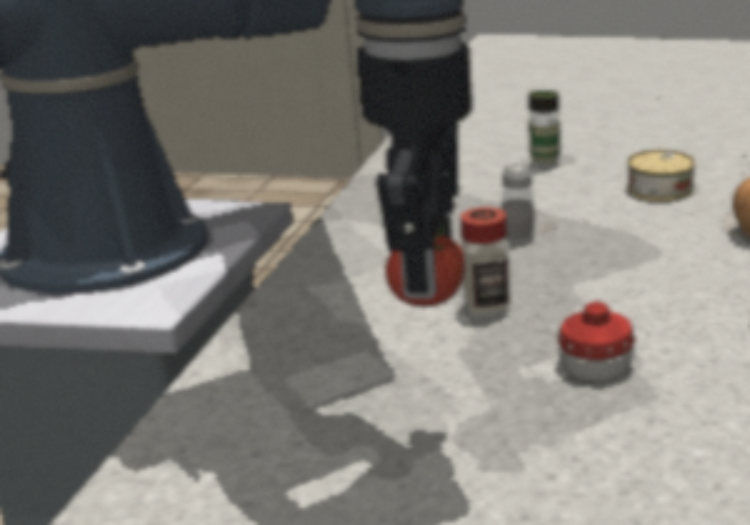

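Tomato at crop (425,270) held upright in the fingers, jars and shaker untouched.

```bash
python3 -m crank '[{"fingers":1,"offset":[0.3,-0.6,0],"twist":0},{"fingers":1,"offset":[0.4,-1,0],"twist":0},{"fingers":1,"offset":[0.4,-1,0],"twist":0},{"fingers":1,"offset":[0.4,-1,0],"twist":0},{"fingers":1,"offset":[0.4,-1,0],"twist":0},{"fingers":1,"offset":[0.4,-1,0],"twist":0},{"fingers":1,"offset":[0.4,-1,0],"twist":0},{"fingers":1,"offset":[0.4,-1,0],"twist":0},{"fingers":1,"offset":[0.4,-1,0],"twist":0},{"fingers":1,"offset":[0.4,-1,0],"twist":0},{"fingers":1,"offset":[0.4,-1,0],"twist":0},{"fingers":1,"offset":[0.4,-1,0],"twist":0}]'
python3 -m crank '[{"fingers":1,"offset":[0.1,-1,0],"twist":0},{"fingers":1,"offset":[0,-1,0],"twist":0},{"fingers":1,"offset":[0,-0.9,0],"twist":0},{"fingers":1,"offset":[0,-0.6,0],"twist":0},{"fingers":1,"offset":[0,0,0],"twist":0},{"fingers":1,"offset":[0,0,0],"twist":0}]'
```

```text
t: 4.67
tool_pos: [0.5862, 0.021, 0.1387]
eef_rot: [-0.0, 1.0, 0.0, -0.001]
wrist_force: [0.4, 0.7, -0.4]
width: 0.0502
gripper_force: 26.5
t: 5.17
tool_pos: [0.5887, 0.1251, 0.1388]
eef_rot: [0.0, 1.0, 0.001, -0.001]
wrist_force: [-0.7, 0.0, -0.8]
width: 0.0503
gripper_force: 26.5
```

```bash
python3 -m crank '[{"fingers":1,"offset":[0.1,-0.25,0],"twist":0},{"fingers":1,"offset":[0,0,0.7],"twist":0},{"fingers":1,"offset":[0,0,0.8],"twist":0},{"fingers":1,"offset":[0,0,0.8],"twist":0},{"fingers":1,"offset":[0,0,0.8],"twist":0},{"fingers":1,"offset":[0,0,0.4],"twist":0},{"fingers":1,"offset":[0,0,0],"twist":0},{"fingers":1,"offset":[0,0,0],"twist":0}]'
```

```text
t: 5.83
tool_pos: [0.5928, 0.1311, 0.0344]
eef_rot: [0.0, 1.0, -0.0, -0.001]
wrist_force: [-0.3, 0.4, 0.1]
width: 0.05
gripper_force: 26.5
```

```bash
python3 -m crank '[{"fingers":1,"offset":[0,-0.05,0.25],"twist":0},{"fingers":1,"offset":[0,0,0.2],"twist":0},{"fingers":1,"offset":[0,0,0.15],"twist":0},{"fingers":1,"offset":[0,0,0],"twist":0},{"fingers":1,"offset":[0,0,0],"twist":0}]'
```

```text
t: 6.25
tool_pos: [0.5927, 0.1334, 0.0169]
eef_rot: [0.0, 1.0, 0.0, -0.0]
wrist_force: [-0.1, -0.1, -0.3]
width: 0.0504
gripper_force: 26.5
```

```bash
python3 -m crank '[{"fingers":1,"offset":[0,0,0.1],"twist":0},{"fingers":1,"offset":[0,0,0.05],"twist":0},{"fingers":1,"offset":[0,0,0],"twist":0}]'
python3 -m crank '[{"fingers":0,"offset":[0,0,0],"twist":0},{"fingers":-0.3,"offset":[0,0,0],"twist":0},{"fingers":-0.5,"offset":[0,0,0],"twist":0},{"fingers":-0.7,"offset":[0,0,0],"twist":0},{"fingers":-0.7,"offset":[0,0,0],"twist":0},{"fingers":-0.7,"offset":[0,0,0],"twist":0},{"fingers":-0.7,"offset":[0,0,-0.4],"twist":0},{"fingers":-0.7,"offset":[0,0,-1],"twist":0},{"fingers":-0.7,"offset":[0,0,-1],"twist":0},{"fingers":-0.7,"offset":[0,0,-1],"twist":0},{"fingers":-0.7,"offset":[0,0,-1],"twist":0},{"fingers":-0.7,"offset":[0,0,0],"twist":0}]'
```

```text
t: 6.5
tool_pos: [0.5932, 0.1334, 0.0134]
eef_rot: [0.0, 1.0, 0.0, 0.001]
wrist_force: [-1.2, 0.0, 5.5]
width: 0.0503
gripper_force: 27.4
t: 7.5
tool_pos: [0.5969, 0.1336, 0.1515]
eef_rot: [-0.0, 1.0, 0.0, 0.007]
wrist_force: [0.6, -0.2, 1.5]
width: 0.0727
gripper_force: 0.0
```

```bash
python3 -m crank '[{"fingers":-1,"offset":[-0.6,0.2,0],"twist":0},{"fingers":-1,"offset":[-0.9,0.35,0],"twist":0},{"fingers":-1,"offset":[-0.9,0.35,0],"twist":0},{"fingers":-1,"offset":[-0.9,0.35,0],"twist":0},{"fingers":-1,"offset":[-0.9,0.35,0],"twist":0},{"fingers":-1,"offset":[-0.9,0.35,0],"twist":0},{"fingers":-1,"offset":[0,0,0],"twist":0},{"fingers":-1,"offset":[0,0,0],"twist":0}]'
python3 - <<'E'
from h import *
P,f=cloud('top');cv2.imwrite('pics/t1.png',cv2.resize(f['img'][100:300,150:500],(700,400)))
print('tomato',circ(P,.02,.07,[.59,.1325],.045), 'shaker',circ(P,.072,.1,[.444,.075],.03))
S,f=cloud('side');print(circ(S,.02,.07,[.59,.1325],.045))
E
```

```text
t: 8.17
tool_pos: [0.438, 0.0745, 0.1446]
eef_rot: [-0.0, 1.0, -0.0, -0.001]
wrist_force: [0.3, 0.4, -0.3]
width: 0.0853
gripper_force: 0.0
tomato (array([0.5895, 0.1309, 0.0576, 0.5883, 0.1295, 0.0442]), 411) shaker None
(array([0.5937, 0.1288, 0.0587, 0.5925, 0.1153, 0.0382]), 238)
```

View pics/t1.png

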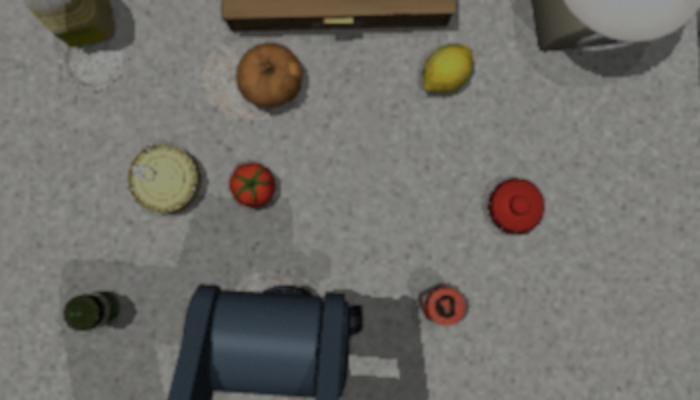

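Tomato at crop (253,185), upright in its slot beside the tin (163,180), within ~3 mm. Arm is over the shaker.

```bash
python3 -m crank '[{"fingers":-1,"offset":[0.2,0,0.5],"twist":0},{"fingers":-1,"offset":[0,0,0.8],"twist":0},{"fingers":-1,"offset":[0,0,0.8],"twist":0},{"fingers":-1,"offset":[0,0,0.8],"twist":0},{"fingers":-1,"offset":[0,0,0.6],"twist":0},{"fingers":-1,"offset":[0,0,0.1],"twist":0},{"fingers":-1,"offset":[0,0,0],"twist":0},{"fingers":-1,"offset":[0,0,0],"twist":0}]'
```

```text
t: 8.93
tool_pos: [0.4469, 0.0749, 0.0365]
eef_rot: [0.0, 1.0, 0.0, 0.001]
wrist_force: [0.5, -0.5, -0.5]
width: 0.0853
gripper_force: 0.0
```

```bash
python3 -m crank '[{"fingers":1,"offset":[-0.08,0,0],"twist":0},{"fingers":1,"offset":[0,0,0],"twist":0},{"fingers":1,"offset":[0,0,0],"twist":0},{"fingers":1,"offset":[0,0,0],"twist":0},{"fingers":1,"offset":[0,0,0],"twist":0},{"fingers":1,"offset":[0,0,0],"twist":0},{"fingers":1,"offset":[0,0,0],"twist":0},{"fingers":1,"offset":[0,0,0],"twist":0}]' 30
python3 -m crank '[{"fingers":1,"offset":[0,0,-0.3],"twist":0},{"fingers":1,"offset":[0,0,-0.6],"twist":0},{"fingers":1,"offset":[0,0,0],"twist":0}]'
```

```text
t: 9.6
tool_pos: [0.4441, 0.0748, 0.0373]
eef_rot: [-0.0, 1.0, 0.0, 0.001]
wrist_force: [0.1, 1.6, 5.7]
width: 0.0372
gripper_force: 29.5
t: 9.85
tool_pos: [0.4445, 0.0747, 0.0655]
eef_rot: [0.0, 1.0, 0.0, 0.002]
wrist_force: [1.5, -0.2, -0.5]
width: 0.0374
gripper_force: 30.2
```

```bash
python3 -m crank '[{"fingers":1,"offset":[0.4,0.15,0],"twist":0},{"fingers":1,"offset":[0.7,0.28,0],"twist":0},{"fingers":1,"offset":[0.8,0.3,0],"twist":0},{"fingers":1,"offset":[0.8,0.3,0],"twist":0},{"fingers":1,"offset":[0.8,0.3,0],"twist":0},{"fingers":1,"offset":[0.6,0.25,0],"twist":0},{"fingers":1,"offset":[0.4,0.15,0],"twist":0},{"fingers":1,"offset":[0,0,0],"twist":0},{"fingers":1,"offset":[0,0,0],"twist":0}]'
```

```text
t: 10.6
tool_pos: [0.5779, 0.0228, 0.0629]
eef_rot: [-0.0, 1.0, -0.0, -0.001]
wrist_force: [0.2, 0.2, -1.5]
width: 0.0372
gripper_force: 30.2
```

Down 25.6 mm (commands tend to settle short), then check.

```bash
python3 -m crank '[{"fingers":1,"offset":[0.03,0,0.3],"twist":0},{"fingers":1,"offset":[0,0,0.3],"twist":0},{"fingers":1,"offset":[0,0,0.15],"twist":0},{"fingers":1,"offset":[0,0,0.05],"twist":0},{"fingers":1,"offset":[0,0,0],"twist":0},{"fingers":1,"offset":[0,0,0],"twist":0}]'
```

```text
t: 11.1
tool_pos: [0.5789, 0.0231, 0.039]
eef_rot: [-0.0, 1.0, 0.0, -0.0]
wrist_force: [1.2, -0.4, -1.3]
width: 0.0373
gripper_force: 30.2
```

```bash
python3 -m crank '[{"fingers":1,"offset":[0,0,0.06],"twist":0},{"fingers":1,"offset":[0,0,0],"twist":0},{"fingers":1,"offset":[0,0,0],"twist":0}]'
python3 -m crank '[{"fingers":0,"offset":[0,0,0],"twist":0},{"fingers":-0.2,"offset":[0,0,0],"twist":0},{"fingers":-0.4,"offset":[0,0,0],"twist":0},{"fingers":-0.6,"offset":[0,0,0],"twist":0},{"fingers":-0.6,"offset":[0,0,0],"twist":0},{"fingers":-0.6,"offset":[0,0,0],"twist":0},{"fingers":-0.6,"offset":[0,0,-0.5],"twist":0},{"fingers":-0.6,"offset":[0,0,-1],"twist":0},{"fingers":-0.6,"offset":[0,0,-1],"twist":0},{"fingers":-0.6,"offset":[0,0,-1],"twist":0},{"fingers":-0.6,"offset":[0,0,-0.6],"twist":0},{"fingers":-0.6,"offset":[0,0,0],"twist":0}]'
```

```text
t: 11.35
tool_pos: [0.5794, 0.0229, 0.0377]
eef_rot: [0.0, 1.0, 0.0, 0.0]
wrist_force: [-0.1, -0.3, -2.0]
width: 0.0375
gripper_force: 30.2
t: 12.35
tool_pos: [0.5822, 0.0226, 0.1651]
eef_rot: [0.001, 1.0, 0.0, 0.005]
wrist_force: [0.2, 0.3, 0.4]
width: 0.0684
gripper_force: 0.0
```

```bash
python3 -m crank '[{"fingers":-1,"offset":[-0.5,0.4,0],"twist":0},{"fingers":-1,"offset":[-0.85,0.72,0],"twist":0},{"fingers":-1,"offset":[-0.85,0.72,0],"twist":0},{"fingers":-1,"offset":[-0.85,0.72,0],"twist":0},{"fingers":-1,"offset":[-0.85,0.72,0],"twist":0},{"fingers":-1,"offset":[-0.84,0.72,0],"twist":0},{"fingers":-1,"offset":[0,0,0],"twist":0},{"fingers":-1,"offset":[0,0,0],"twist":0}]'
python3 - <<'E'
from h import *
P,f=cloud('top');print('shaker',circ(P,.072,.1,[.579,.023],.03),circ(P,.02,.1,[.579,.023],.04))
S,f=cloud('side');print(circ(S,.072,.1,[.579,.023],.03))
E
```

```text
t: 13.02
tool_pos: [0.4356, -0.0977, 0.1599]
eef_rot: [-0.001, 1.0, -0.002, -0.001]
wrist_force: [0.4, 0.3, -0.3]
width: 0.0855
gripper_force: 0.0
shaker (array([0.5787, 0.0239, 0.0343, 0.5774, 0.0237, 0.0868]), 163) (array([0.577 , 0.0225, 0.0426, 0.5745, 0.0216, 0.0836]), 238)
(array([0.5807, 0.0208, 0.0334, 0.5811, 0.0137, 0.0819]), 95)
```

Shaker is in place (0.579, 0.023), upright. Now the red jar: x +4 mm, down to z 0.042.

```bash
python3 -m crank '[{"fingers":-1,"offset":[0.08,0,0.5],"twist":0},{"fingers":-1,"offset":[0,0,0.8],"twist":0},{"fingers":-1,"offset":[0,0,0.8],"twist":0},{"fingers":-1,"offset":[0,0,0.8],"twist":0},{"fingers":-1,"offset":[0,0,0.7],"twist":0},{"fingers":-1,"offset":[0,0,0.25],"twist":0},{"fingers":-1,"offset":[0,0,0],"twist":0},{"fingers":-1,"offset":[0,0,0],"twist":0}]'
```

```text
t: 13.78
tool_pos: [0.4401, -0.0967, 0.0449]
eef_rot: [-0.0, 1.0, 0.001, -0.0]
wrist_force: [-1.2, -0.2, 0.2]
width: 0.0854
gripper_force: 0.0
```

```bash
python3 -m crank '[{"fingers":1,"offset":[0,0.03,0.05],"twist":0},{"fingers":1,"offset":[0,0,0],"twist":0},{"fingers":1,"offset":[0,0,0],"twist":0},{"fingers":1,"offset":[0,0,0],"twist":0},{"fingers":1,"offset":[0,0,0],"twist":0},{"fingers":1,"offset":[0,0,0],"twist":0},{"fingers":1,"offset":[0,0,0],"twist":0},{"fingers":1,"offset":[0,0,0],"twist":0}]' 30
python3 -m crank '[{"fingers":1,"offset":[0,0,-0.3],"twist":0},{"fingers":1,"offset":[0,0,-0.6],"twist":0},{"fingers":1,"offset":[0,0,0],"twist":0},{"fingers":1,"offset":[0,0,0],"twist":0}]'
```

```text
t: 14.45
tool_pos: [0.4401, -0.0983, 0.0446]
eef_rot: [0.0, 1.0, 0.0, 0.001]
wrist_force: [-0.4, 1.3, 6.5]
width: 0.0488
gripper_force: 30.7
t: 14.78
tool_pos: [0.4401, -0.0984, 0.0715]
eef_rot: [0.001, 1.0, 0.0, 0.001]
wrist_force: [0.6, -0.2, -1.1]
width: 0.049
gripper_force: 31.9
```

Run:
```python
from h import *
S,f=cloud('side');cv2.imwrite('pics/s2.png',cv2.resize(f['img'][130:280,180:380],(800,600)))
f=grab_frame('wrist');cv2.imwrite('pics/w2.png',f['img'])
```

```text
(no output)
```

View pics/s2.png

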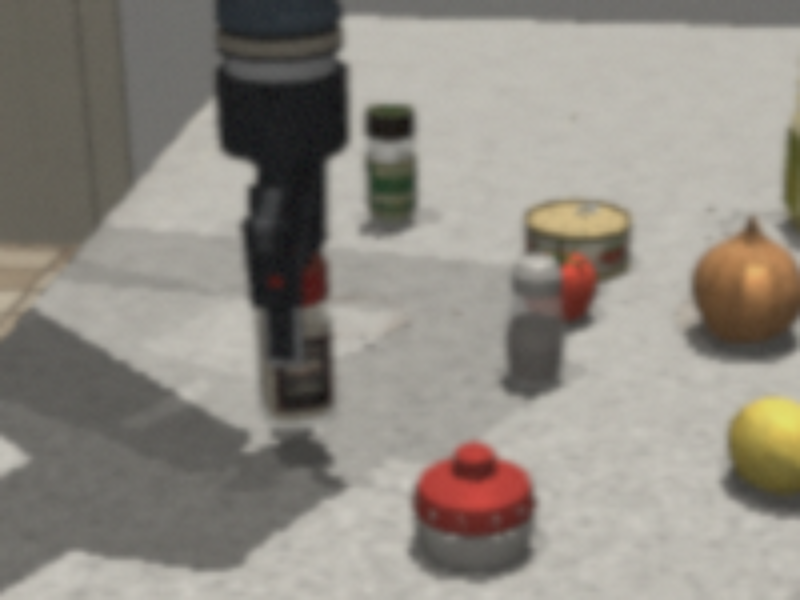

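View pics/w2.png

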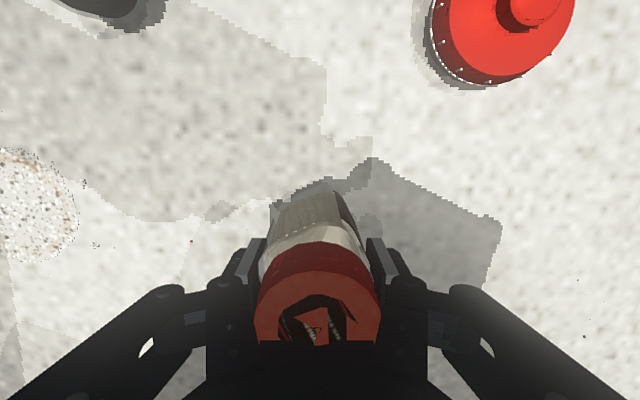

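Side: jar lifted and upright at (297,340), shaker (533,325) standing; wrist: jar between the pads, straight. Carry to slot 1.

```bash
python3 -m crank '[{"fingers":1,"offset":[0.4,-0.05,0],"twist":0},{"fingers":1,"offset":[0.7,-0.05,0],"twist":0},{"fingers":1,"offset":[0.8,-0.1,0],"twist":0},{"fingers":1,"offset":[0.8,-0.1,0],"twist":0},{"fingers":1,"offset":[0.8,-0.1,0],"twist":0},{"fingers":1,"offset":[0.5,0,0],"twist":0},{"fingers":1,"offset":[0.35,0,0],"twist":0},{"fingers":1,"offset":[0,0,0],"twist":0},{"fingers":1,"offset":[0,0,0],"twist":0}]'
```

```text
t: 15.63
tool_pos: [0.5692, -0.0857, 0.0694]
eef_rot: [-0.0, 1.0, 0.0, -0.001]
wrist_force: [-0.4, 1.2, -1.2]
width: 0.0488
gripper_force: 31.9
```

```bash
python3 -m crank '[{"fingers":1,"offset":[-0.03,0,0.3],"twist":0},{"fingers":1,"offset":[0,0,0.3],"twist":0},{"fingers":1,"offset":[0,0,0.15],"twist":0},{"fingers":1,"offset":[0,0,0.04],"twist":0},{"fingers":1,"offset":[0,0,0],"twist":0},{"fingers":1,"offset":[0,0,0],"twist":0}]'
```

```text
t: 16.13
tool_pos: [0.5689, -0.0861, 0.0466]
eef_rot: [-0.0, 1.0, 0.0, -0.0]
wrist_force: [-0.5, -0.5, -1.0]
width: 0.0485
gripper_force: 31.9
```

```bash
python3 -m crank '[{"fingers":1,"offset":[0,0,0.06],"twist":0},{"fingers":1,"offset":[0,0,0],"twist":0},{"fingers":1,"offset":[0,0,0],"twist":0}]'
python3 -m crank '[{"fingers":-0.1,"offset":[0,0,0],"twist":0},{"fingers":-0.3,"offset":[0,0,0],"twist":0},{"fingers":-0.5,"offset":[0,0,0],"twist":0},{"fingers":-0.7,"offset":[0,0,0],"twist":0},{"fingers":-0.7,"offset":[0,0,0],"twist":0},{"fingers":-0.7,"offset":[0,0,0],"twist":0},{"fingers":-0.7,"offset":[0,0,-0.5],"twist":0},{"fingers":-0.7,"offset":[0,0,-1],"twist":0},{"fingers":-0.7,"offset":[0,0,-1],"twist":0},{"fingers":-0.7,"offset":[0,0,-1],"twist":0},{"fingers":-0.7,"offset":[0,0,-0.8],"twist":0},{"fingers":-0.7,"offset":[0,0,0],"twist":0}]'
```

```text
t: 16.38
tool_pos: [0.5692, -0.086, 0.0452]
eef_rot: [0.0, 1.0, 0.0, 0.0]
wrist_force: [1.6, 1.0, -0.3]
width: 0.0487
gripper_force: 31.9
t: 17.38
tool_pos: [0.5724, -0.087, 0.1794]
eef_rot: [0.002, 1.0, 0.0, 0.005]
wrist_force: [1.3, 0.6, 0.1]
width: 0.0727
gripper_force: 0.0
```

```bash
python3 -m crank '[{"fingers":-1,"offset":[-0.5,-0.5,0],"twist":0},{"fingers":-1,"offset":[-0.7,-1,0],"twist":0},{"fingers":-1,"offset":[-0.7,-1,0],"twist":0},{"fingers":-1,"offset":[-0.7,-1,0],"twist":0},{"fingers":-1,"offset":[-0.7,-1,0],"twist":0},{"fingers":-1,"offset":[-0.5,-1,0],"twist":0},{"fingers":-1,"offset":[-0.4,-1,0],"twist":0},{"fingers":-1,"offset":[-0.1,-1,0],"twist":0},{"fingers":-1,"offset":[0,-1,0],"twist":0},{"fingers":-1,"offset":[0,-1,0],"twist":0},{"fingers":-1,"offset":[0,-1,0],"twist":0},{"fingers":-1,"offset":[0,-1,0],"twist":0}]'
python3 -m crank '[{"fingers":-1,"offset":[0,-1,0],"twist":0},{"fingers":-1,"offset":[0,-1,0],"twist":0},{"fingers":-1,"offset":[0,-0.5,0],"twist":0},{"fingers":-1,"offset":[0,0,0],"twist":0},{"fingers":-1,"offset":[0,0,0],"twist":0}]'
python3 - <<'E'
from h import *
for n in('top','side'):
    P,f=cloud(n);print(n,'jar1',circ(P,.09,.11,[.568,-.0865],.03),'jar2',circ(P,.09,.11,[.441,.322],.03))
E
```

```text
t: 18.38
tool_pos: [0.4392, 0.2603, 0.1735]
eef_rot: [0.0, 1.0, 0.0, -0.0]
wrist_force: [0.3, -0.4, -0.1]
width: 0.0854
gripper_force: 0.0
t: 18.8
tool_pos: [0.4392, 0.3342, 0.1733]
eef_rot: [0.001, 1.0, 0.001, -0.001]
wrist_force: [0.6, -0.7, 0.4]
width: 0.0855
gripper_force: 0.0
top jar1 (array([ 0.5678, -0.0856,  0.044 ,  0.5672, -0.0852,  0.1016]), 280) jar2 (array([0.4467, 0.3225, 0.0387, 0.4501, 0.322 , 0.0997]), 106)
side jar1 (array([ 0.5716, -0.0883,  0.047 ,  0.5708, -0.0963,  0.1007]), 176) jar2 (array([0.4427, 0.3205, 0.0435, 0.4432, 0.3127, 0.099 ]), 68)
```

```bash
python3 -m crank '[{"fingers":-1,"offset":[0.03,0.42,0],"twist":0},{"fingers":-1,"offset":[0,0,0.6],"twist":0},{"fingers":-1,"offset":[0,0,0.8],"twist":0},{"fingers":-1,"offset":[0,0,0.8],"twist":0},{"fingers":-1,"offset":[0,0,0.8],"twist":0},{"fingers":-1,"offset":[0,0,0.8],"twist":0},{"fingers":-1,"offset":[0,0,0.5],"twist":0},{"fingers":-1,"offset":[0,0,0],"twist":0},{"fingers":-1,"offset":[0,0,0],"twist":0}]'
```

```text
t: 19.65
tool_pos: [0.4406, 0.3195, 0.0446]
eef_rot: [0.001, 1.0, -0.001, -0.001]
wrist_force: [0.5, -0.3, -0.2]
width: 0.0855
gripper_force: 0.0
```

```bash
python3 -m crank '[{"fingers":1,"offset":[0,-0.07,0.05],"twist":0},{"fingers":1,"offset":[0,0,0],"twist":0},{"fingers":1,"offset":[0,0,0],"twist":0},{"fingers":1,"offset":[0,0,0],"twist":0},{"fingers":1,"offset":[0,0,0],"twist":0},{"fingers":1,"offset":[0,0,0],"twist":0},{"fingers":1,"offset":[0,0,0],"twist":0},{"fingers":1,"offset":[0,0,0],"twist":0}]' 30
python3 -m crank '[{"fingers":1,"offset":[0,0,-0.3],"twist":0},{"fingers":1,"offset":[0,0,-0.7],"twist":0},{"fingers":1,"offset":[0,0,-0.8],"twist":0},{"fingers":1,"offset":[0,0,-0.7],"twist":0},{"fingers":1,"offset":[0,0,0],"twist":0},{"fingers":1,"offset":[0,0,0],"twist":0}]'
```

```text
t: 20.32
tool_pos: [0.4415, 0.3239, 0.0447]
eef_rot: [-0.0, 1.0, 0.0, 0.001]
wrist_force: [-1.0, 0.1, 5.1]
width: 0.0411
gripper_force: 30.1
t: 20.82
tool_pos: [0.4414, 0.3237, 0.1198]
eef_rot: [-0.001, 1.0, 0.0, 0.001]
wrist_force: [-0.5, -0.3, -1.4]
width: 0.0412
gripper_force: 30.7
```

```bash
python3 -m crank '[{"fingers":1,"offset":[0.4,0.2,0],"twist":0},{"fingers":1,"offset":[0.7,0.36,0],"twist":0},{"fingers":1,"offset":[0.8,0.42,0],"twist":0},{"fingers":1,"offset":[0.8,0.42,0],"twist":0},{"fingers":1,"offset":[0.8,0.42,0],"twist":0},{"fingers":1,"offset":[0.8,0.4,0],"twist":0},{"fingers":1,"offset":[0.6,0.3,0],"twist":0},{"fingers":1,"offset":[0.4,0.2,0],"twist":0},{"fingers":1,"offset":[0,0,0],"twist":0},{"fingers":1,"offset":[0,0,0],"twist":0}]'
python3 - <<'E'
from h import *
for n in('top','side'):
    P,f=cloud(n)
    print(n,circ(P,.034,.046,[.601,.242],.05))
cv2.imwrite('pics/s3.png',cv2.resize(f['img'][120:270,230:430],(800,600)))
E
```

```text
t: 21.65
tool_pos: [0.5992, 0.2412, 0.1171]
eef_rot: [0.0, 1.0, -0.0, -0.002]
wrist_force: [-0.8, -0.7, -1.1]
width: 0.0415
gripper_force: 30.7
top (array([0.5993, 0.2414, 0.0861, 0.5819, 0.2293, 0.038 ]), 343)
side (array([0.6054, 0.2409, 0.0924, 0.6016, 0.243 , 0.0376]), 241)
```

View pics/s3.png

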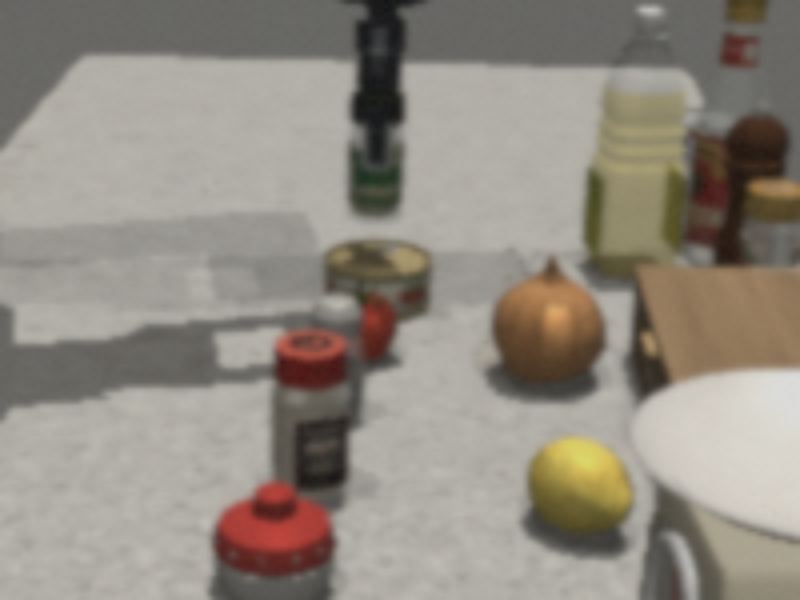

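Dark jar (377,180) hangs upright over the tin (378,270); red jar, shaker, tomato in line. Lower onto the lid.

```bash
python3 -m crank '[{"fingers":1,"offset":[0.05,-0.02,0.35],"twist":0},{"fingers":1,"offset":[0,0,0.35],"twist":0},{"fingers":1,"offset":[0,0,0.2],"twist":0},{"fingers":1,"offset":[0,0,0.08],"twist":0},{"fingers":1,"offset":[0,0,0],"twist":0},{"fingers":1,"offset":[0,0,0],"twist":0}]'
```

```text
t: 22.25
tool_pos: [0.6011, 0.2426, 0.0887]
eef_rot: [0.0, 1.0, 0.0, -0.0]
wrist_force: [-0.7, -0.0, -1.5]
width: 0.0412
gripper_force: 30.7
```

```bash
python3 -m crank '[{"fingers":1,"offset":[0,0,0.1],"twist":0},{"fingers":1,"offset":[0,0,0.03],"twist":0},{"fingers":1,"offset":[0,0,0],"twist":0},{"fingers":1,"offset":[0,0,0],"twist":0}]'
```

```text
t: 22.58
tool_pos: [0.6015, 0.2425, 0.0854]
eef_rot: [-0.0, 1.0, 0.0, 0.0]
wrist_force: [-0.3, -0.0, -1.2]
width: 0.041
gripper_force: 30.7
```

```bash
python3 -m crank '[{"fingers":1,"offset":[0,0,0.06],"twist":0},{"fingers":1,"offset":[0,0,0],"twist":0},{"fingers":1,"offset":[0,0,0],"twist":0}]'
python3 -m crank '[{"fingers":0,"offset":[0,0,0],"twist":0},{"fingers":-0.2,"offset":[0,0,0],"twist":0},{"fingers":-0.4,"offset":[0,0,0],"twist":0},{"fingers":-0.6,"offset":[0,0,0],"twist":0},{"fingers":-0.7,"offset":[0,0,0],"twist":0},{"fingers":-0.7,"offset":[0,0,0],"twist":0},{"fingers":-0.7,"offset":[0,0,-0.5],"twist":0},{"fingers":-0.7,"offset":[0,0,-1],"twist":0},{"fingers":-0.7,"offset":[0,0,-1],"twist":0},{"fingers":-0.7,"offset":[0,0,-1],"twist":0},{"fingers":-0.7,"offset":[0,0,-1],"twist":0},{"fingers":-0.7,"offset":[0,0,0],"twist":0}]'
python3 -m crank '[{"fingers":-0.7,"offset":[-0.8,0,0],"twist":0},{"fingers":-0.7,"offset":[-0.8,0,0],"twist":0},{"fingers":-0.7,"offset":[-0.8,0,0],"twist":0},{"fingers":-0.7,"offset":[-0.8,0,0],"twist":0},{"fingers":-0.7,"offset":[-0.8,0,0],"twist":0},{"fingers":-0.7,"offset":[-0.6,0,0],"twist":0},{"fingers":-0.7,"offset":[0,0,0],"twist":0},{"fingers":-0.7,"offset":[0,0,0],"twist":0}]'
python3 - <<'E'
from h import *
t=np.array([.558,-.1965]);n=np.array([.601,.242]);e=(n-t)/.44
for k in('top','side'):
    P,f=cloud(k)
    cv2.imwrite(f'pics/{k}9.png',f['img'])
    for o,lo,hi,d in(('jar1',.09,.11,.11),('shaker',.072,.1,.22),('tomato',.02,.07,.33),('jar2',.13,.15,.44)):
        c=t+e*d; r=circ(P,lo,hi,c,.045)
        if r: 
            q=r[0][:2]-t; print(k,o,r,'along',(q@e).round(4),'across',np.cross(e,q).round(4))
    print(circ(P,.03,.1,[.726,.105],.055),circ(P,.02,.06,[.731,-.117],.055))
E
```

```text
t: 22.83
tool_pos: [0.6019, 0.2426, 0.0848]
eef_rot: [-0.0, 1.0, 0.0, 0.001]
wrist_force: [-0.9, -0.1, 6.1]
width: 0.0414
gripper_force: 31.1
t: 23.83
tool_pos: [0.6054, 0.2435, 0.2256]
eef_rot: [-0.001, 1.0, 0.0, 0.007]
wrist_force: [1.1, 0.1, 1.5]
width: 0.0725
gripper_force: 0.0
t: 24.5
tool_pos: [0.463, 0.2426, 0.2185]
eef_rot: [0.0, 1.0, 0.001, 0.0]
wrist_force: [0.4, -0.1, 0.5]
width: 0.0727
gripper_force: 0.0
top jar1 (array([ 0.568 , -0.0858,  0.044 ,  0.5671, -0.0851,  0.1017]), 283) along 0.1113 across 0.0009
top shaker (array([0.5788, 0.0239, 0.0343, 0.5775, 0.0237, 0.0862]), 163) along 0.2217 across 0.0008
top tomato (array([0.5892, 0.1312, 0.0577, 0.5881, 0.1296, 0.0443]), 412) along 0.3296 across 0.0009
top jar2 (array([0.5994, 0.2419, 0.0425, 0.5987, 0.241 , 0.1404]), 283) along 0.441 across 0.0016
(array([0.7247, 0.1069, 0.0821, 0.7192, 0.104 , 0.0652]), 845) (array([ 0.7305, -0.1148,  0.0756,  0.7259, -0.1134,  0.0479]), 494)
side jar1 (array([ 0.5711, -0.0883,  0.046 ,  0.5707, -0.0956,  0.1005]), 172) along 0.1091 across -0.0025
side shaker (array([0.5805, 0.0214, 0.0336, 0.5811, 0.0142, 0.0815]), 98) along 0.2194 across -0.0011
side tomato (array([0.5936, 0.1299, 0.0555, 0.6036, 0.1191, 0.0395]), 122) along 0.3288 across -0.0036
side jar2 (array([0.6056, 0.2414, 0.0491, 0.6019, 0.2309, 0.1388]), 78) along 0.4411 across -0.0046
(array([0.7273, 0.1023, 0.0822, 0.7254, 0.0826, 0.0551]), 518) (array([ 0.7308, -0.1239,  0.0681,  0.7308, -0.1345,  0.0404]), 457)<stdin>:9: DeprecationWarning: Arrays of 2-dimensional vectors are deprecated. Use arrays of 3-dimensional vectors instead. (deprecated in NumPy 2.0)
```

View pics/side9.png

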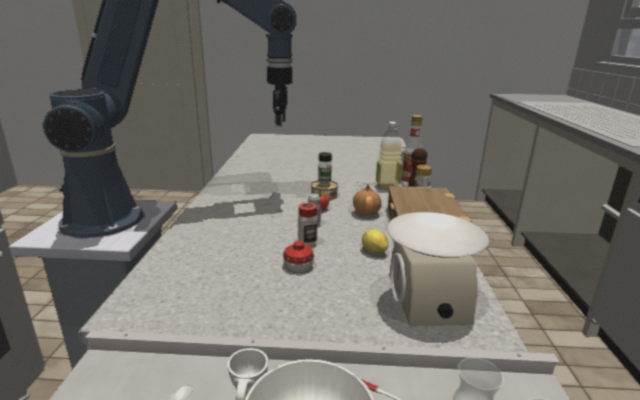

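The row runs straight from the timer (298,258) to the tin (324,188). The dark jar (325,172) stands upright on the lid, all offsets are under 5 mm, and the bystanders haven't moved.

```bash
python3 -c "from station import *; print(hand_in())"
```

```text
the job is handed in; nothing more can be done
None
```

The job is handed in, with no verdict shown: red-capped jar, salt shaker and tomato stand in line at 110, 220 and 330 mm from the timer and the dark-capped jar is on the tin's lid, all within 5 mm by my last camera check, with the onion and lemon where they were.

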